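# Swing a parts pan's handle inward and put the coupling in the pan it was covering

### The arm

A 6-joint arm with a two-finger parallel gripper is mounted at the origin on the work surface. World frame = base frame: x ahead of the robot, y to its left, z up, the work surface at z = 0. Lengths are in m, angles in rad, forces in N, time in s.
With the tool pointing down it reaches from about 0.3 to 0.75 m from the base axis. Payload 8.5 kg.
Tool frame: the origin (TCP) lies on the centre line of the jaws, within the pads' length; the fingertips stand 14 mm ahead of it and the grasp point (between the pads) lies 5 mm behind it; z points along the fingers, x is the direction in which the jaws open and shut, and the axes are right-handed (so a half turn about z gives the same grasp; the last joint's range is limited). The gripper opens to 88 mm and grips with 3 to 60 N. Pads are 18 mm wide; open, the fingers measure 123 mm over their backs; the gripper's body (75 mm by 187 mm) begins 45 mm behind the grasp point.
Start: joints at [-1.508, 0.381, 1.297, -0, 1.464, -0.215], TCP at [0.151, -0.529, 0.253] pointing down, gripper open.
Joint ranges: [-3.11, 3.11], [-0.89, 2.33], [0.22, 2.48], [-1.42, 4.56], [0.17, 2.85], [-2.88, 2.88]. Speed limits (rad/s): [2.39, 2.39, 3.14, 3.14, 3.14, 3.14].

### API

Orientations are given as a unit quaternion [x, y, z, w].
In Python, from plant import ctrl, optics, spotter gives the robot as it stands. The module is installed in compiled form; this text tells all that it offers. Calls block until the motion is done:
- ctrl.goto(position, orientation): joint-space move of the TCP to a pose.
- ctrl.servo_line(position, rot=None, feed=0.15): straight line of the TCP; rot=None keeps the orientation; feed is the mean speed in m/s.
- ctrl.set_joints(angles): joint-space move.
- ctrl.gripper_to(opening): opening from 0.0 (shut) to 1.0 (fully open); the grip force is fixed at half the most; returns when the fingers have stopped.
- ctrl.dwell(seconds).
- ctrl.ik(position, orientation): joint angles nearest the present ones, or None.
- optics.grab_frame(name): name is "scene" or "top"; returns a dict with "pixels" (400x640x3 uint8, blue, green, red), "z_map" (400x640 float32, m along the optical axis (not along the pixel's ray), 0 where there is no reading), "vertical_fov" (degrees; the focal length in pixels is half the picture's height over the tangent of half this angle, whatever the lens; pixels are square), "cx", "cy" (the principal point, pixels), "origin" and "rotation" of the camera in the world. Camera axes: x right, y down, z forward; pixel columns grow to the right and rows downward; lengths in m; the calibration is good to about 2 mm. A picture is of the moment at which its call begins.
A pose or a line that the arm cannot do raises ctrl.MotionError and nothing moves.
- ctrl.hand_in(): hands the job in, once; it reports no verdict.
Trained networks look in a picture, given as the dict that the camera call returned (one of the last four; its "shot" number tells which), for a name from the list of things; names that differ only in an ending like _2 or _b are one class to them, and where a whole thing is asked for, a point or a joint stands for the part that bears it (a point fixed in the world has none). Each returns a list of dicts, best first, with "p" (0 to 1); they miss things now and then, are a little off and sometimes report something else, mostly with a low value. They report only what shows in the picture. A call takes as long as a camera call. They do not tell look-alikes from the thing itself.
- spotter.look_for(target, picture): "rect" ([left, top, width, height] in pixels, round what is visible of it).
- spotter.trace(target, picture): "mask" (400x640 bool, what is visible of it) and "rect" ([left, top, width, height] in pixels, round what is visible of it).
Readings, each from a call of its own:
- ctrl.current_t(): time.
- ctrl.current_q(): joint angles.
- ctrl.current_qd(): joint speeds.
- ctrl.current_tau(): joint torques, N m.
- ctrl.current_position(): TCP position.
- ctrl.current_tcp_rot(): TCP orientation.
- ctrl.current_contact_force(): force on the tool from outside, world axes, zero at the start.
- ctrl.current_moment(): the same for the moment, N m.
- ctrl.current_gripper_width(): opening from 0.0 (shut) to 1.0 (fully open).
Only numpy, scipy, OpenCV 4.12 (cv2) and the standard library are available. Lean on these libraries where they do the work, as an engineer would, in place of code of your own. Each camera call takes 0.05 s, during which the arm holds its last target.

### The job

On the pan stand, the handle of the tall middle pan sticks out sideways across the left-hand pan. Swing it inward, without lifting the pan out of its ring, until it points straight back away from the robot, side by side with the two neighbours' handles and clear of them. Then take the straight pipe coupling from the bench and set it down gently, standing upright, in the left-hand pan that has come free; leave the other pans and fittings where they are.

Things in the scene. Friction and masses are not known exactly. Their poses are not given: they have to be found in the camera images.
- stand: Fixed grey painted steel stand: deck 10 mm thick, x -80 to +195 mm, y -230 to +230 mm of the origin, with three pan rings (8 mm high, inside radius 52 mm) at x = 0, y = -155, 0, +155 mm. Origin: on the bench under the middle ring's centre. +x: rear of the stand (where handles should point), +y: left seen from the robot, z up. Its place and yaw vary.
- pan: Tall round middle pan, aluminium, loose, 0.35 to 0.7 kg, turns in the middle ring (2 mm play) about its upright axis against friction only (about 1 N at the handle). Foot radius 50, rim radius 54, rim height 55 mm. Origin: centre of underside, 10 mm above the bench. Its +x points along its handle, at the start 75 to 106 degrees counter-clockwise (from above) of the stand's +x.
- pan_grip (a point): Point in the middle of the middle pan's handle bar, 130 mm from the pan's axis, 79 mm above the bench. The bar is straight, black, level, 16 mm wide, 14 mm thick, from 80 to 185 mm from the axis, joined to the pan by a sloping 10 mm rod. Its underside is 26 mm above the low pans' rims and 19 mm above their handles.
- pan_tip (a point): The free end of the middle pan's handle, 185 mm from the pan's axis, same height as pan_grip.
- left_pan: Low empty pan, loose (0.6 kg) in the left (+y) ring: foot radius 50, rim radius 54, wall 3, rim 36 mm above its underside, inner floor 4 mm above it; inside radius 47 mm at the floor, 51 at the rim. Origin: centre of underside, 10 mm above the bench. Its +x points along its handle, a like bar (80 to 185 mm out, top 43 mm above the underside), to the stand's rear.
- right_pan: Low pan of the same shape in the stand's right ring (-y), with a few small fittings in it; handle pointing to the rear. Origin as for the left pan. It stays where it is.
- coupling: Straight steel pipe coupling standing upright on the bench right of the stand: plain round sleeve 34 mm in diameter, 60 mm high, 0.15 to 0.3 kg. Origin: centre of its underside; z along its axis. One of three loose fittings in a row (elbow, tee, coupling) some 110 mm apart, whose places are swapped at random.
- elbow: Steel pipe elbow lying on the bench, two legs at a right angle 34 mm long along its own +x and +y, 36 mm high and thick. Origin: on the bench under the meeting point of the legs. It stays where it is.
- tee: Steel pipe tee lying on the bench, three legs 34 mm long along its own +x, -x and +y, 36 mm high and thick. Origin: on the bench under the meeting point of the legs. It stays where it is.
Not all that is in view belongs to the job. Leave any green look-alike of the coupling alone.

How it is judged:
By the outcome, as a careful person would: the job done as asked, in the order asked, and still so for the second after the job is handed in, with the robot touching nothing.
It also fails if it takes over 69 s, if anything falls off the work surface, if the arm or the gripper's body presses on something with over 40 N, if the wrist force passes 120 N, or if a joint passes its speed limit or range.

## Working session

There is one attempt and no reset: what is moved stays moved. The work goes in short steps, each a Python script; the robot and the scene stay as the last script left them, time stands still between calls to the robot, and variables do not carry over. Pictures are saved under pics/ and viewed, and the job is handed in when it is done.

```bash
mkdir -p pics; cat > h.py <<'E'
import numpy as np, cv2
from plant import ctrl, optics, spotter
def cloud(f):
    z=f["z_map"];h,w=z.shape;F=h/2/np.tan(np.radians(f["vertical_fov"])/2)
    u,v=np.meshgrid(np.arange(w),np.arange(h))
    P=np.stack([(u-f["cx"])/F*z,(v-f["cy"])/F*z,z],-1)
    W=P@np.array(f["rotation"]).T+np.array(f["origin"])
    W[z==0]=np.nan
    return W
def down(yaw):
    # tool z down, tool x at yaw in world
    from scipy.spatial.transform import Rotation as R
    c,s=np.cos(yaw),np.sin(yaw)
    return R.from_matrix(np.array([[c,s,0],[s,-c,0],[0,0,-1]])).as_quat()
E
python3 - <<'E'
from h import *
for n in ["scene","top"]:
    f=optics.grab_frame(n); cv2.imwrite(f"pics/{n}0.png",f["pixels"]); W=cloud(f)
    np.save(f"{n}0.npy",W)
    print(n,f["vertical_fov"],f["origin"],np.round(f["rotation"],3).tolist(),{k:v for k,v in f.items() if k not in("pixels","z_map")}.keys())
    for t in ["stand","pan","pan_grip","left_pan","right_pan","coupling","elbow","tee"]:
        for d in spotter.trace(t,f)[:3]:
            p=W[d["mask"]]; print(t,round(d["p"],2),d["rect"],np.round(np.nanmedian(p,0),3),np.round(np.nanmax(p[:,2]),3))
print(ctrl.current_t())
E
```

```text
Traceback (most recent call last):
  File "h.py", line 7, in cloud
    W=P@np.array(f["rotation"]).T+np.array(f["origin"])
      ~^~~~~~~~~~~~~~~~~~~~~~~~~~
ValueError: matmul: Input operand 1 has a mismatch in its core dimension 0, with gufunc signature (n?,k),(k,m?)->(n?,m?) (size 4 is different from 3)
```

Rotation is a quaternion.

```bash
sed -i 's/np.array(f\["rotation"\]).T/R.from_quat(f["rotation"]).as_matrix().T/; 1a from scipy.spatial.transform import Rotation as R' h.py
python3 - <<'E'
from h import *
for n in ["scene","top"]:
    f=optics.grab_frame(n); cv2.imwrite(f"pics/{n}0.png",f["pixels"]); W=cloud(f)
    np.save(f"{n}0.npy",W)
    print(n,f["vertical_fov"],f["origin"],np.round(f["rotation"],3).tolist(),list(f.keys()))
    for t in ["stand","pan","pan_grip","left_pan","right_pan","coupling","elbow","tee"]:
        for d in spotter.trace(t,f)[:3]:
            p=W[d["mask"]]; print(t,round(d["p"],2),d["rect"],np.round(np.nanmedian(p,0),3),np.round(np.nanmax(p[:,2]),3))
print(ctrl.current_t())
E
```

```text
scene 46.92129747765956 [ 0.95372916 -0.69308406  0.7693065 ] [0.865, 0.269, -0.131, -0.402] ['pixels', 'z_map', 'vertical_fov', 'cx', 'cy', 'origin', 'rotation', 'shot']
stand 0.68 [262.9, 156.4, 181.3, 147.5] [0.604 0.005 0.009] 0.062
pan 0.92 [319.7, 150.4, 64.0, 68.9] [0.5   0.074 0.041] 0.088
pan_grip 0.96 [319.8, 150.5, 63.0, 68.2] [0.5   0.074 0.042] 0.088
left_pan 0.63 [342.8, 151.4, 86.5, 37.8] [0.501 0.217 0.033] 0.082
right_pan 0.96 [286.3, 220.4, 98.1, 48.4] [ 0.526 -0.092  0.031] 0.055
coupling 0.84 [178.1, 266.5, 20.3, 35.6] [ 0.391 -0.346  0.043] 0.062
coupling 0.56 [153.9, 248.4, 24.1, 26.9] [ 0.31  -0.336  0.038] 0.063
tee 0.8 [262.5, 314.3, 37.7, 40.6] [ 0.613 -0.324  0.028] 0.038
top 45.48781126135211 [ 0.33820556 -0.02722972  1.23432556] [0.715, -0.697, 0.031, -0.041] ['pixels', 'z_map', 'vertical_fov', 'cx', 'cy', 'origin', 'rotation', 'shot']
stand 0.75 [208.6, 107.8, 179.8, 121.1] [0.579 0.064 0.01 ] 0.087
pan 0.62 [221.6, 164.1, 97.8, 42.6] [0.504 0.073 0.032] 0.092
pan_grip 0.69 [223.5, 164.0, 96.9, 45.6] [0.504 0.073 0.028] 0.092
left_pan 0.87 [215.4, 121.1, 41.3, 94.6] [0.484 0.22  0.016] 0.06
right_pan 0.94 [335.7, 108.9, 47.5, 93.2] [ 0.525 -0.09   0.021] 0.063
coupling 0.61 [446.5, 262.8, 14.6, 10.5] [ 0.305 -0.325  0.059] 0.066
coupling 0.57 [444.9, 233.1, 19.7, 8.7] [ 0.381 -0.332  0.059] 0.068
elbow 0.87 [432.9, 179.7, 21.8, 24.5] [ 0.494 -0.313  0.03 ] 0.041
tee 0.68 [430.2, 139.7, 31.3, 18.3] [ 0.606 -0.315  0.031] 0.042
0.95
```

View pics/scene0.png

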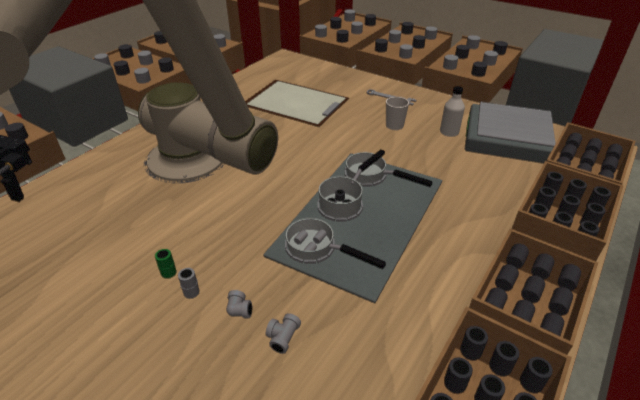

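View pics/top0.png

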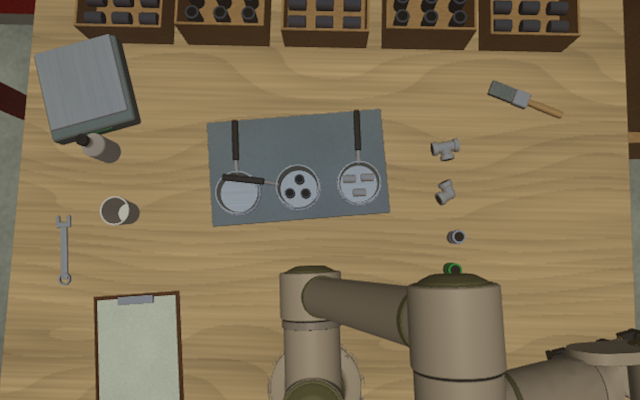

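The scene picture shows the middle pan's handle crossing the left pan (at 372,160). The grey coupling is at (189,284) and the green look-alike at (166,264). In the top view the coupling is at (456,236) and the middle pan's handle bar runs from (222,178) to (265,182). Next I'll fit the geometry.

```bash
cat > fit.py <<'E'
from h import *
from scipy.optimize import least_squares
def circ(p,r=None):
    f=(lambda x:np.hypot(p[:,0]-x[0],p[:,1]-x[1])-(r or x[2]))
    s=least_squares(f,[*p[:,:2].mean(0),r or .05],loss="soft_l1",f_scale=.002); return s.x
def bar(p):
    c,wh,a=cv2.minAreaRect((p[:,:2]*1000).astype(np.float32)); 
    m=np.median(p[:,:2],0);u=np.linalg.svd(p[:,:2]-p[:,:2].mean(0),full_matrices=False)[2][0]
    return p[:,:2].mean(0),np.array(c)/1000,np.array(wh),np.degrees(np.arctan2(u[1],u[0]))
def analyse(W,px,n):
    g=px.max(-1).astype(int); x,y,z=W[...,0],W[...,1],W[...,2]
    reg=(x>.38)&(x<.78)&(y>-.25)&(y<.35)
    # deck
    d=reg&(abs(z-.01)<.006)&(x>.38)
    dark=reg&(g<70)
    for nm,lo,hi in [("hi bar",.07,.1),("low bars",.035,.066)]:
        m=(dark&(z>lo)&(z<hi)).astype(np.uint8)
        k,lab,st,_=cv2.connectedComponentsWithStats(m)
        for i in range(1,k):
            if st[i,4]>60: 
                p=W[lab==i]; print(n,nm,st[i].tolist(),[np.round(v,4).tolist() for v in bar(p)],np.round(np.median(p[:,2]),4))
E
python3 - <<'E'
from fit import *
for n in ["top","scene"]:
    W=np.load(n+"0.npy"); px=cv2.imread(f"pics/{n}0.png"); analyse(W,px,n)
    x,y,z=W[...,0],W[...,1],W[...,2]; g=px.max(-1)
    for nm,c,lo,hi in [("mid",(.5,.07),.055,.072),("right",(.485,-.085),.037,.053),("left",(.48,.22),.037,.053)]:
        m=(np.hypot(x-c[0],y-c[1])<.075)&(z>lo)&(z<hi)&(g>75)
        if m.sum()>10: print(n,nm,m.sum(),np.round(circ(W[m],.0525),4),np.round(circ(W[m]),4))
    for nm,c in [("coup",(.383,-.335)),("green",(.305,-.33))]:
        m=(np.hypot(x-c[0],y-c[1])<.035)&(z>.01)
        p=W[m]; print(n,nm,m.sum(),np.round(circ(p,.017),4), "top",np.round(circ(p[p[:,2]>.052],.0155),4),px[m].mean(0).round())
    if n=="top":
        hsv=cv2.cvtColor(px,cv2.COLOR_BGR2HSV)
        m=((hsv[...,1]<70)&(abs(z-.01)<.012)&(x>.36)&(x<.76)&(y>-.25)&(y<.35)).astype(np.uint8)
        k,lab,st,_=cv2.connectedComponentsWithStats(m); i=1+st[1:,4].argmax(); p=(W[lab==i][:,:2]*1000).astype(np.float32)
        r=cv2.minAreaRect(p); print("deck",r,st[i])
E
```

```text
top hi bar [222, 174, 43, 10, 270] [[0.5064, 0.1908], [0.5072, 0.1903], [102.805, 15.7299], -94.8006] 0.0855
top low bars [354, 110, 7, 41, 229] [[0.6418, -0.0866], [0.6435, -0.0864], [103.5904, 14.8783], -176.5476] 0.053
top low bars [232, 120, 7, 40, 241] [[0.609, 0.2212], [0.6105, 0.2217], [100.9163, 14.9248], -175.9697] 0.0526
top low bars [278, 167, 38, 16, 69] [[0.5339, 0.0675], [0.5284, 0.0641], [33.7725, 93.9144], -79.5844] 0.0434
top mid 247 [0.4957 0.0603 0.0525] [0.4957 0.0603 0.0522]
top right 154 [ 0.5127 -0.0942  0.0525] [ 0.512  -0.0939  0.0513]
top left 229 [0.4805 0.2134 0.0525] [0.4804 0.2135 0.0522]
top coup 211 [ 0.3819 -0.3399  0.017 ] top [ 0.3816 -0.3393  0.0155] [75. 78. 82.]
top green 175 [ 0.2954 -0.3296  0.017 ] top [ 0.2946 -0.3295  0.0155] [39. 72. 52.]
deck ((553.3402099609375, 64.61764526367188), (276.1268310546875, 460.4928283691406), 6.00338888168335) [  207   109   183   118 14821]
scene hi bar [359, 150, 26, 22, 188] [[0.5109, 0.187], [0.5087, 0.1898], [102.6062, 17.6615], -95.3046] 0.0832
scene low bars [385, 170, 47, 18, 281] [[0.6125, 0.2178], [0
[... 269 characters left out ...]
0472
scene low bars [342, 198, 19, 14, 82] [[0.544, 0.0425], [0.5435, 0.0421], [57.099, 11.6091], -109.001] 0.0476
scene low bars [288, 244, 43, 11, 69] [[0.5395, -0.1313], [0.5355, -0.1296], [93.2654, 24.9007], 33.7018] 0.0374
scene low bars [338, 244, 48, 26, 404] [[0.6478, -0.0904], [0.6437, -0.0889], [107.8834, 18.3221], 3.559] 0.0501
scene mid 230 [0.4975 0.0588 0.0525] [0.4974 0.0589 0.052 ]
scene right 200 [ 0.5142 -0.0958  0.0525] [ 0.5135 -0.0955  0.0518]
scene left 161 [0.4818 0.212  0.0525] [0.4819 0.212  0.0526]
scene coup 432 [ 0.3811 -0.3401  0.017 ] top [ 0.3821 -0.3407  0.0155] [60. 61. 65.]
scene green 409 [ 0.2998 -0.3304  0.017 ] top [ 0.301  -0.3311  0.0155] [25. 52. 23.]
```

```bash
cat >> h.py <<'E'
AX=np.array([.4968,.0595]); ST=np.radians(6.0); R0=.131; ZB=.074
def hp(phi,z,r=R0): return [AX[0]+r*np.cos(phi),AX[1]+r*np.sin(phi),z]
E
python3 - <<'E'
from h import *
print(R.from_quat(ctrl.current_tcp_rot()).as_matrix().round(2).tolist())
for s in (-1,1):
  for a in (85.2,45,6):
    p=np.radians(a); q=ctrl.ik(hp(p,ZB),down(p+s*np.pi/2)); print(s,a,None if q is None else np.round(q,2))
for s in (-1,1):
  for P in ([.3815,-.34,.043],[.481,.2128,.057]):
    q=ctrl.ik(P,down(s*np.pi/2)); print(s,P,None if q is None else np.round(q,2))
E
```

```text
[[0.27, -0.96, -0.0], [-0.96, -0.27, 0.0], [-0.0, -0.0, -1.0]]
-1 85.2 [ 0.14  0.56  1.57 -0.    1.01  0.22]
-1 45 [ 0.06  0.65  1.37 -0.    1.12  0.84]
-1 6 [-0.07  0.69  1.3  -0.    1.16  1.4 ]
1 85.2 None
1 45 [ 0.06  0.65  1.37 -0.    1.12 -2.3 ]
1 6 [-0.07  0.69  1.3  -0.    1.16 -1.75]
-1 [0.3815, -0.34, 0.043] [-0.96  0.57  1.68 -0.    0.88  0.61]
-1 [0.481, 0.2128, 0.057] [ 0.19  0.57  1.63 -0.    0.94  1.76]
1 [0.3815, -0.34, 0.043] [-0.96  0.57  1.68 -0.    0.88 -2.53]
1 [0.481, 0.2128, 0.057] [ 0.19  0.57  1.63 -0.    0.94 -1.38]
```

```bash
python3 - <<'E'
from h import *
p=np.radians(85.2); h=np.pi/2
ctrl.gripper_to(.45)
ctrl.goto(hp(p,.20),down(p-h))
ctrl.servo_line(hp(p,.12),feed=.15)
f=optics.grab_frame("scene"); cv2.imwrite("pics/s1.png",f["pixels"])
f=optics.grab_frame("top"); cv2.imwrite("pics/t1.png",f["pixels"])
print(ctrl.current_t(),ctrl.current_position(),ctrl.current_contact_force())
E
```

```text
5.4083 [0.50831583 0.19005408 0.12106124] [ 1.22861274 -0.09005003  0.48610559]
```

```bash
python3 -c "
import cv2,numpy as np
a=cv2.imread('pics/s1.png')[90:290,220:480];b=cv2.imread('pics/t1.png')[90:290,180:420]
cv2.imwrite('pics/c1.png',np.hstack([cv2.resize(x,(390,390)) for x in (a,b)]))"
```

```text
(no output)
```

View pics/c1.png

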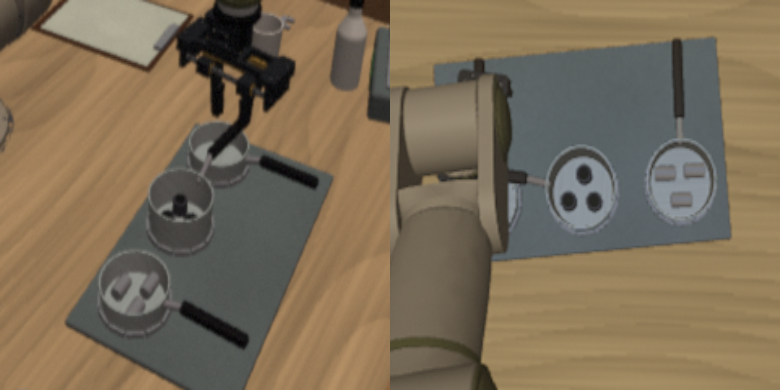

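The fingers sit on either side of the handle bar (left crop, around 230,110), so they straddle it. I'll descend, narrow the cage and sweep.

```bash
python3 - <<'E'
from h import *
h=np.pi/2; p=np.radians(85.2)
F=lambda: np.round(ctrl.current_contact_force(),1)
ctrl.servo_line(hp(p,ZB),feed=.08); print("down",F(),ctrl.current_position())
if np.linalg.norm(F())<8:
    ctrl.gripper_to(.27); print("w",ctrl.current_gripper_width(),F())
    for a in np.linspace(85.2,6,9)[1:]:
        p=np.radians(a); ctrl.servo_line(hp(p,ZB),down(p-h),feed=.06); f=F(); print(round(a,1),f,round(ctrl.current_t(),1))
        if np.linalg.norm(f)>20: print("STOP");break
    else:
        ctrl.gripper_to(.05); print("closed",ctrl.current_gripper_width(),F())
        ctrl.dwell(.2); ctrl.gripper_to(.45)
        ctrl.servo_line(hp(p,.16),feed=.12)
print(ctrl.current_t())
E
```

```text
down [-0.3 -0.5  0.4] [0.50803231 0.19007055 0.0743437 ]
w 0.2723020764936865 [ 0.8 -0.   0.1]
75.3 [ 0.5 -0.2 -0.1] 7.1
65.4 [-0.2 -0.   0.5] 7.6
55.5 [-0.2  0.5 -0.1] 8.1
45.6 [-0.9  0.9 -0.2] 8.7
35.7 [-0.3 -0.2 -0.6] 9.2
25.8 [-0.7  0.4 -0.9] 9.7
15.9 [-0.3  0.8 -0.5] 10.2
6.0 [-0.3  0.  -0.7] 10.8
closed 0.1759231399486022 [ 0.7 -0.8  0.1]
12.6583
```

```bash
python3 - <<'E'
from fit import *
h=np.pi/2
ctrl.gripper_to(.68)
ctrl.goto([.3815,-.340,.18],down(-h))
for n in ["top","scene"]:
    f=optics.grab_frame(n); cv2.imwrite(f"pics/{n}2.png",f["pixels"]); W=cloud(f); px=f["pixels"]
    analyse(W,px,n)
    x,y,z=W[...,0],W[...,1],W[...,2]; g=px.max(-1)
    for nm,c,lo,hi in [("mid",(.497,.06),.055,.072),("right",(.513,-.095),.037,.053),("left",(.481,.213),.037,.053)]:
        m=(np.hypot(x-c[0],y-c[1])<.07)&(z>lo)&(z<hi)&(g>75)
        if m.sum()>10: print(n,nm,np.round(circ(W[m],.0525),4))
    m=(np.hypot(x-.3815,y+.34)<.035)&(z>.01)&(z<.07)
    if m.sum()>20: print("coup",circ(W[m],.017).round(4))
print(ctrl.current_t(),ctrl.current_position())
a=cv2.imread('pics/scene2.png')[130:330,130:450];b=cv2.imread('pics/top2.png')[90:290,180:500]
cv2.imwrite('pics/c2.png',cv2.resize(np.vstack([a,b]),None,fx=1.45,fy=1.45))
E
```

```text
top hi bar [288, 111, 9, 42, 243] [[0.6265, 0.0739], [0.6272, 0.0742], [101.7051, 14.7452], -173.052] 0.0859
top low bars [354, 110, 7, 40, 229] [[0.6422, -0.0866], [0.6436, -0.0864], [101.416, 14.7669], -176.4852] 0.0527
top low bars [232, 120, 7, 40, 240] [[0.6092, 0.2212], [0.6109, 0.222], [101.6583, 15.0073], -175.7818] 0.0524
top mid [0.4977 0.0583 0.0525]
top right [ 0.5127 -0.094   0.0525]
top left [0.4801 0.2134 0.0525]
scene hi bar [370, 192, 45, 20, 344] [[0.6313, 0.0702], [0.6289, 0.073], [106.9994, 20.0209], 7.0438] 0.0826
scene low bars [391, 170, 41, 17, 272] [[0.614, 0.218], [0.6111, 0.2214], [109.4071, 21.2216], 4.0974] 0.0494
scene low bars [339, 244, 47, 26, 403] [[0.6478, -0.0902], [0.6454, -0.0878], [104.9697, 19.038], 3.5617] 0.05
scene mid [0.4992 0.0565 0.0525]
scene right [ 0.5141 -0.0959  0.0525]
scene left [0.4818 0.2119 0.0525]
coup [ 0.3811 -0.3398  0.017 ]
14.9917 [ 0.38209133 -0.3394961   0.17993317]
```

View pics/c2.png

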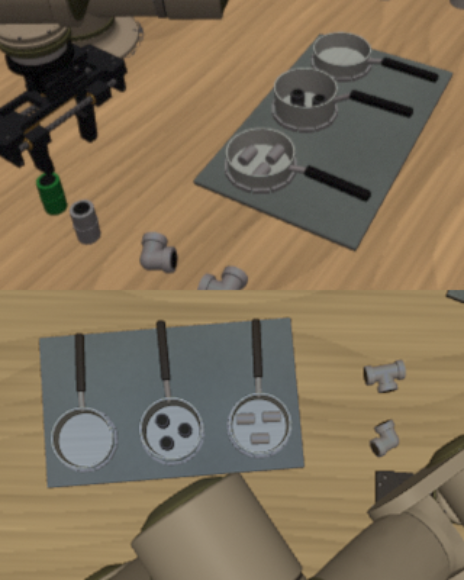

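The handle now points to the rear at about 7° world yaw, against 6° for the stand. It lies between and clear of its neighbours, and all the pans are seated. Next is the coupling.

```bash
python3 - <<'E'
from h import *
F=lambda: np.round(ctrl.current_contact_force(),1)
c=[.3813,-.3400]
ctrl.servo_line([*c,.10],feed=.15); ctrl.servo_line([*c,.043],feed=.06); print("down",F(),ctrl.current_position())
ctrl.gripper_to(.2); print("w*88",ctrl.current_gripper_width()*88,F())
ctrl.servo_line([*c,.06],feed=.05); print(F()); ctrl.servo_line([*c,.17],feed=.12)
ctrl.dwell(.2); print(F(),ctrl.current_gripper_width()*88,ctrl.current_t())
f=optics.grab_frame("scene"); cv2.imwrite("pics/s3.png",cv2.resize(f["pixels"][120:330,80:330],None,fx=2.4,fy=2.4))
W=cloud(f)
hsv=f["pixels"]
E
```

```text
down [ 0.2  0.1 -0. ] [ 0.3814312  -0.34016684  0.04329583]
w*88 33.092250988279275 [-0.1 -1.7  1.3]
[ 0.8 -0.2 -1.9]
[ 0.6  0.5 -2. ] 32.65539485174826 19.05
```

View pics/s3.png

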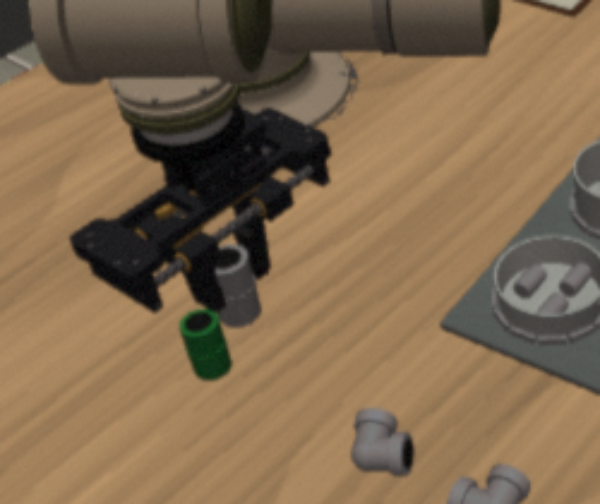

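The grey coupling is held upright between the fingers (240,285), and the green one stands untouched (205,345). Carrying it to the left pan.

```bash
python3 - <<'E'
from h import *
F=lambda: np.round(ctrl.current_contact_force(),1)
h=np.pi/2; c=[.481,.2127]
ctrl.goto([*c,.20],down(-h))
ctrl.servo_line([*c,.10],feed=.15); ctrl.servo_line([*c,.063],feed=.05); ctrl.dwell(.2)
f0=F(); print(f0,ctrl.current_position(),ctrl.current_t())
f=optics.grab_frame("scene"); cv2.imwrite("pics/s4.png",cv2.resize(f["pixels"][90:270,260:460],None,fx=3,fy=3))
z=.063
while z>.053:
    z-=.001; ctrl.servo_line([*c,z],feed=.01); ctrl.dwell(.1); f=F(); 
    print(round(z,3),f)
    if f[2]-f0[2]>2.0: break
print(ctrl.current_t(),ctrl.current_position())
E
```

```text
[-0.4 -0.1 -1.8] [0.48112663 0.21272529 0.06327391] 23.0333
0.062 [-0.6  0.7 -1.8]
0.061 [-0.1  0.7 -1.6]
0.06 [ 0.3  0.3 -2.7]
0.059 [ 1.  -0.9 -2. ]
0.058 [-0.4  0.2 -2.2]
0.057 [0.1 0.3 2.3]
25.1833 [0.48114223 0.21271396 0.05717985]
```

View pics/s4.png

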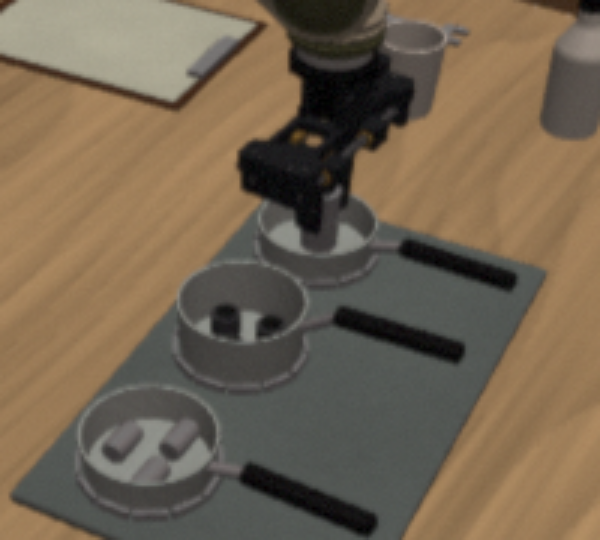

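The coupling hangs inside the left pan (320,225). Contact came at the expected height with about 4 N. Releasing with a limited opening.

```bash
python3 - <<'E'
from fit import *
h=np.pi/2; c=[.481,.2127]
ctrl.gripper_to(.55); print(ctrl.current_gripper_width(),ctrl.current_contact_force())
ctrl.servo_line([*c,.16],feed=.08)
ctrl.goto([.35,-.15,.25],down(-h))
for n in ["top","scene"]:
    f=optics.grab_frame(n); cv2.imwrite(f"pics/{n}5.png",f["pixels"]); W=cloud(f); px=f["pixels"]
    analyse(W,px,n); x,y,z=W[...,0],W[...,1],W[...,2]; g=px.max(-1)
    for nm,c,lo,hi in [("mid",(.497,.06),.055,.072),("right",(.513,-.095),.037,.053),("left",(.481,.213),.037,.053)]:
        m=(np.hypot(x-c[0],y-c[1])<.07)&(np.hypot(x-c[0],y-c[1])>.035)&(z>lo)&(z<hi)&(g>75)
        if m.sum()>10: print(n,nm,np.round(circ(W[m],.0525),4))
    for lo,hi in((.064,.085),(.03,.062)):
        m=(np.hypot(x-.481,y-.2127)<.03)&(z>lo)&(z<hi)
        if m.sum()>10: print(n,"coup",lo,m.sum(),circ(W[m],.016).round(4),np.nanmax(z[m]))
    m=(np.hypot(x-.297,y+.33)<.035)&(z>.01)&(z<.07)
    if m.sum()>10:print("green",circ(W[m],.017).round(4))
print(ctrl.current_t())
a=cv2.imread('pics/scene5.png')[130:330,130:450];b=cv2.imread('pics/top5.png')[90:290,180:500]
cv2.imwrite('pics/c5.png',cv2.resize(np.vstack([a,b]),None,fx=1.45,fy=1.45))
E
```

```text
0.5494892685679029 [ 0.57794486 -0.30574281  0.7880597 ]
top hi bar [288, 111, 9, 42, 246] [[0.6265, 0.0739], [0.6275, 0.0741], [101.3954, 14.6939], -172.9628] 0.0857
top low bars [354, 110, 7, 41, 228] [[0.6421, -0.0865], [0.6428, -0.0867], [102.4278, 14.9381], -176.6038] 0.0532
top low bars [232, 120, 7, 40, 243] [[0.6093, 0.2213], [0.6108, 0.2223], [100.9134, 15.0792], -175.8603] 0.0522
top mid [0.4976 0.0582 0.0525]
top right [ 0.5129 -0.0941  0.0525]
top left [0.4801 0.2134 0.0525]
top coup 0.064 159 [0.4813 0.2143 0.016 ] 0.07991896329524972
top coup 0.03 36 [0.4808 0.2136 0.016 ] 0.06084416830531092
green [ 0.3048 -0.322   0.017 ]
scene hi bar [369, 192, 46, 20, 346] [[0.6312, 0.0702], [0.6288, 0.0717], [107.5403, 21.9402], 7.2372] 0.0826
scene low bars [361, 159, 12, 11, 107] [[0.4886, 0.2012], [0.4885, 0.2022], [29.5933, 14.9008], 29.281] 0.0517
scene low bars [392, 170, 40, 18, 273] [[0.6141, 0.2179], [0.6126, 0.2209], [105.2055, 21.154], 3.7844] 0.0495
scene low bars [319, 196, 16, 16, 85] [[0.4889, 0.0075], [0.4866, 0.0089], [9.6334, 49.7428], -11.5172] 0.049
scene low bars [338, 244, 48, 26, 405] [[0.6475, -0.0903], [0.6443, -0.0872], [107.38, 19.42], 3.6788] 0.0501
scene mid [0.4991 0.057  0.0525]
scene right [ 0.514  -0.0958  0.0525]
scene left [0.4816 0.2126 0.0525]
scene coup 0.064 97 [0.482  0.2127 0.016 ] 0.07610273009944268
scene coup 0.03 123 [0.4822 0.2125 0.016 ] 0.06183820590715616
green [ 0.2998 -0.3304  0.017 ]
28.6167
```

View pics/c5.png

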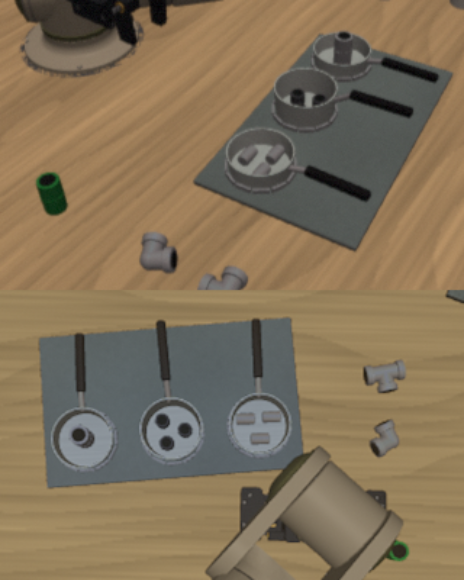

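The coupling stands upright and centred in the left pan (345,47 in the upper half of the composite), and everything else is where it was. Handing in.

```bash
python3 -c "
from h import *
ctrl.hand_in(); print(ctrl.current_t())"
```

```text
the job is handed in; nothing more can be done
the job is handed in; nothing more can be done
```

The job is done and handed in at about 29 s of the 69 s allowed. I loosely caged the middle pan's handle between the fingers and swung it about 79° inward. I then set the grey coupling down upright in the left pan; it touched the floor with about 4 N.

Last checks from both cameras:
- **Handle:** it points to the rear at about 7° world yaw, against about 6° for the stand, so roughly 1° off. It is clear of both neighbours, and the pan is still seated in its ring.
- **Coupling:** it stands upright within about 2 mm of the left pan's centre, with its top about 76 mm (scene camera) to 80 mm (top camera) above the bench. I expected 74 mm; the rest is probably camera error.
- **Everything else:** the left and right pans measured unmoved, and the elbow and tee looked unmoved in the pictures. The scene camera put the green look-alike exactly where it began. The top camera's fit for it was about 1 cm off, which I put down to the arm partly hiding it.

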